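# Load rock chips into the wash dish and hang the thermometer in its eyelet

### The job

Get the warm wash ready: first pick up the metal scoop and tip all four rock chips out of it into the glass dish on the hotplate, then lay the scoop back on the bench, right way up. After that take the stem thermometer out of the instrument rack and lower it gently, stem first, through the eyelet of the hotplate's support arm until its head sits flat on the eyelet. Leave the dish, the vials and the other two instruments where they are.

Things in the scene. Friction and masses are not known exactly. Their poses are not given: they have to be found in the camera images.
- hotplate: fixed white hotplate. Origin on the bench under the centre of its plate (150 mm square, top at z 75 mm); x to its back, y to its left. Housing x -100 to 105, 170 mm wide, low panel to x -155. At x 90, y 70 a 10 mm support rod stands up to z 270; its boss head (z 174 to 210, within 26 mm of the rod; small screws to 40 mm) carries a level 10 mm arm at z 192 to the eyelet.
- eyelet (a point): centre of the top face of the eyelet at the end of the support arm: steel plate 28 x 28 x 10 mm with a vertical through hole of 10 mm diameter, chamfered 1.5 mm at the top. At x 23.5, y 18.5, z 197 mm of the hotplate, 84 mm from the support rod, over the open dish. z is up.
- dish: loose round clear glass dish on the hotplate's plate, 120 mm outside diameter, 70 mm high, wall 3 mm, floor 4 mm. Origin at the centre of its underside (75 mm above the bench), z up. About 0.28 kg.
- scoop: loose metal weighing scoop on the bench, about 85 g. Origin on its underside at the pan's middle, x to the open mouth, z up. Pan from x -55 to +60 mm, 74 mm wide, from x +5 tapering to 53 mm at the mouth; floor 3 mm thick, walls 22 mm high at back and sides, none at the mouth. Handle bar 13 mm wide, z 15 to 29 mm, straight back to x -159.
- scoop_grip (a point): middle of the scoop's handle bar (13 mm wide, 14 mm high), at x -110, y 0, z 22 mm of the scoop; axes as the scoop's.
- scoop_mouth (a point): middle of the scoop's front lip on the floor of the pan, at x +60, y 0, z 3 mm of the scoop; axes as the scoop's.
- chip1: loose grey rock chip, about 18 x 15 x 12 mm and 11 g, lying in the scoop; origin at the centre of its underside. The chips are smooth: they begin to slide on the scoop's metal at about 15 to 24 degrees of tilt.
- chip2: like chip1
- chip3: like chip1
- chip4: like chip1
- rack: fixed white plastic instrument rack, 54 mm (x) by 165 mm (y), top face 100 mm above the bench. Three 10 mm holes through its top board on its y axis, at y -55, 0 and +55 mm, each with one instrument hanging in it, in any order. Origin at the centre of its underside.
- thermometer: loose stem thermometer, 45 g, upright in a rack hole: the one with a box-shaped white head with a small display. Steel stem 6 mm in diameter, round end, 85 mm long. Origin on the stem's axis at the underside of the head's collar (it rests on the rack), z up. Collar 20 mm in diameter, 7 mm high; then the head, 16 mm (x) by 24 mm (y), to z 56 mm.
- thermometer_grip (a point): middle of the thermometer's head, 32 mm above the collar's underside; axes as the thermometer's (16 mm thick along x, 24 mm along y).
- thermometer_tip (a point): lower end of the thermometer's stem, 85 mm below the collar's underside.
- dropper: loose dropper hanging in the rack, not wanted: round black rubber bulb of 18 mm diameter, 51 mm above the rack, glass stem. Origin at the underside of the bulb.
- needle: loose mounted needle hanging in the rack, not wanted: slim round wooden handle, at most 16 mm in diameter, 68 mm above the rack, steel stem. Origin at the underside of the handle.
- vial1: loose glass sample vial with black cap, 27 mm diameter, 58 mm high, standing beside the scoop's handle about 83 mm from the handle's middle line. Origin at the centre of its underside.
- vial2: like vial1, beside the scoop's pan
- vial3: like vial1, just in front of the rack (its -x side)
- vial4: like vial1, in front of the hotplate
Things that resemble listed ones, but are neither listed nor needed, are in the scene too. Leave any purple or turquoise look-alike of the thermometer alone.

How it is judged:
By the outcome, as a careful person would: the job done as asked, in the order asked, and still so for the second after the job is handed in, with the robot touching nothing.
It also fails if it takes over 72 s, if anything falls off the work surface, if the arm or the gripper's body presses on something with over 40 N, if the wrist force passes 120 N, or if a joint passes its speed limit or range.

### The arm

A 6-joint arm with a two-finger parallel gripper is mounted at the origin on the work surface. World frame = base frame: x ahead of the robot, y to its left, z up, the work surface at z = 0. Lengths are in m, angles in rad, forces in N, time in s.
With the tool pointing down it reaches from about 0.425 to 0.95 m from the base axis. Payload 3.5 kg.
Tool frame: the origin (TCP) lies at the very end of the fingers, on their centre line; the grasp point (between the pads) lies 19 mm behind it; z points along the fingers, y is the line along which they close (so a half turn about z gives the same grasp; the last joint's range is limited). The gripper opens to 85 mm and grips with 20 to 120 N. Pads are 22 mm wide; open, the fingers measure 114 mm over their backs; the gripper's body (76 mm by 85 mm) begins 54 mm behind the grasp point. The pads swing forward as they close: fully open they stand 13 mm farther back than shut.
Start: joints at [-1.344, 0.286, 1.577, -0, 1.279, -0.15], TCP at [0.248, -0.628, 0.231] pointing down, gripper open.
Joint ranges: [-2.77, 2.77], [-0.9, 2.22], [0.21, 2.48], [-1.53, 4.67], [0.24, 2.81], [-2.84, 2.84]. Speed limits (rad/s): [2.79, 2.79, 3.14, 3.14, 3.14, 3.14].

### API

Orientations are given as a unit quaternion [x, y, z, w].
In Python, from plant import ctrl gives the robot as it stands.
- The arm moves only by the tool carry_out, never from a script. Its argument "deltas" is one flat list of numbers, 6 for each row, row after row: the shift along the tool's x, y, z in m, then the turn, a rotation vector about the tool's x, y, z in rad. A call has 1 to 5 rows; each row is the pose to reach, as a shift and turn from the pose commanded when the call began, along the tool's axes at that moment; what a row does not reach only later rows make up. A row lasts 1/8 s, in which the tool goes at most 62.5 mm and 10.7 degrees, less where a joint would pass 70% of its speed; a pose out of reach is approached as far as the arm can. A call with a gripper value outside its range is refused whole. "grip" is the opening in per cent of the stroke, from 0 (shut) to 100 (fully open), set as the call begins (left out, the last holds). The fingers move at their own pace and stop on an object; "grip_force" is the grip in N (left out, the last holds). Time passes only in rows, so rows that repeat a pose let the fingers close. It gives the time, the measured TCP pose, the force, the opening and the grip force at its end, in the units of the state.
- ctrl.get_state(): the state, without advancing time (a new reading comes with each control period).
- ctrl.read_camera(name): name is "scene" or "top" or "wrist"; returns (picture, depth): 400x640x3 uint8, red, green, blue; 400x640 float32, m along the optical axis (not along the pixel's ray), 0 where there is no reading.
- ctrl.camera_model(name): a dict with "intrinsics" (3x3 intrinsics, pixels), "extrinsics" (4x4, takes a point from world to camera coordinates); the wrist camera has in their place "hand_eye" (4x4, takes a point from camera to tool coordinates, whose origin is the TCP and whose axes are the flange's). Camera axes: x right, y down, z forward; pixel columns grow to the right and rows downward; lengths in m; the calibration is good to about 2 mm. A picture is of the moment at which its call begins: read the wrist's pose just before it. camera_model takes no time and is no camera call.
- ctrl.sign_off(): hands the job in; it is judged then, once.
Trained networks look in the newest picture that a camera, given by its name, has taken for a name from the list of things; names that differ only in an ending like _2 or _b are one class to them, and where a whole thing is asked for, a point or a joint stands for the part that bears it (a point fixed in the world has none). Each returns a list of dicts, best first, with "score" (0 to 1); they miss things now and then, are a little off and sometimes report something else, mostly with a low value. They report only what shows in the picture. A call takes as long as a camera call. They do not tell look-alikes from the thing itself.
- ctrl.find_in(camera, query): "uv" ([column, row] in pixels, amid what is visible of it).
The state is a dict: "time": time; "qpos": joint angles; "dq": joint speeds; "joint_efforts": joint torques, N m; "eef_pos": TCP position; "tcp_rot": TCP orientation; "contact_force": force on the tool from outside, world axes, zero at the start; "wrist_torque": the same for the moment, N m; "opening": opening from 0.0 (shut) to 1.0 (fully open); "finger_force": force on a finger pad.
Only numpy, scipy, OpenCV 4.12 (cv2) and the standard library are available. Lean on these libraries where they do the work, as an engineer would, in place of code of your own. Each camera call takes 0.05 s, during which the arm holds its last target. There are 200 camera calls.

## Working session

There is one attempt and no reset: what is moved stays moved. The work goes in short steps, Python scripts to look and compute and a tool call to move; the robot and the scene stay as the last step left them, time stands still between calls to the robot, and variables do not carry over. Pictures are saved under pics/ and viewed, at most 10 in all, crops included, and the job is handed in when it is done.

Besides the shell and the picture viewer there is one more tool, called after "Request:" as name(argument=value, ...), one argument or row to a line, values as JSON. carry_out: Moves the arm, as the interface text tells. Its arguments: {"type":"object","properties":{"deltas":{"type":"array"},"grip":{"type":"number"},"grip_force":{"type":"number"}},"required":["deltas"]}

```bash
ls; mkdir -p pics
cat > h.py <<'E'
import numpy as np, cv2
from scipy.spatial.transform import Rotation as R
from plant import ctrl
def cam(n):
    s=ctrl.get_state(); im,d=ctrl.read_camera(n); m=ctrl.camera_model(n); K=np.array(m['intrinsics'])
    if n=='wrist':
        T=np.eye(4);T[:3,:3]=R.from_quat(s['tcp_rot']).as_matrix();T[:3,3]=s['eef_pos'];C=T@np.array(m['hand_eye'])
    else: C=np.linalg.inv(np.array(m['extrinsics']))
    return im,d,K,C
def cloud(d,K,C):
    v,u=np.mgrid[:d.shape[0],:d.shape[1]]
    p=np.stack([(u-K[0,2])/K[0,0]*d,(v-K[1,2])/K[1,1]*d,d],-1)@C[:3,:3].T+C[:3,3]
    p[d==0]=np.nan; return p
def save(im,n): cv2.imwrite('pics/'+n,im[:,:,::-1])
def ray(uv,z,K,C):
    r=C[:3,:3]@np.array([(uv[0]-K[0,2])/K[0,0],(uv[1]-K[1,2])/K[1,1],1]); o=C[:3,3]
    return o+r*(z-o[2])/r[2]
def delta(p,q=None):
    s=ctrl.get_state();r=R.from_quat(s['tcp_rot']);sh=r.inv().apply(np.array(p)-s['eef_pos'])
    rv=(r.inv()*R.from_quat(q)).as_rotvec() if q is not None else np.zeros(3)
    return np.round(sh,4),np.round(rv,4)
E
python3 - <<'E'
from h import *
s=ctrl.get_state();print({k:np.round(v,3) for k,v in s.items()})
for n in ['top','scene']:
    im,d,K,C=cam(n);save(im,n+'0.png');p=cloud(d,K,C);print(n,C[:3,3].round(3),C[:3,2].round(2))
    np.savez(n+'0.npz',im=im,d=d,K=K,C=C)
    for q in ['scoop','scoop_grip','scoop_mouth','thermometer','dropper','needle','rack','dish','eyelet','hotplate','vial1','chip1']:
        for f in ctrl.find_in(n,q)[:5]:
            u,v=np.round(f['uv']).astype(int); print(q,round(f['score'],2),u,v,p[v,u].round(3))
E
```

```text
pics
{'time': np.float64(0.0), 'qpos': array([-1.344,  0.287,  1.578,  0.   ,  1.279, -0.15 ]), 'dq': array([ 0.001,  0.002,  0.001, -0.002,  0.002, -0.   ]), 'joint_efforts': array([-0.0000e+00, -4.0599e+01, -2.9262e+01, -0.0000e+00,  6.0000e-03,
       -0.0000e+00]), 'eef_pos': array([ 0.248, -0.627,  0.23 ]), 'tcp_rot': array([ 0.982,  0.187, -0.   , -0.001]), 'contact_force': array([-0.453,  1.124, -0.07 ]), 'wrist_torque': array([-0.003, -0.026, -0.018]), 'finger_force': np.float64(0.0), 'opening': np.float64(1.001)}
top [0.381 0.009 1.025] [ 0.14 -0.03 -0.99]
scoop 0.7 213 203 [0.491 0.278 0.002]
scoop_grip 0.72 210 201 [0.497 0.286 0.003]
scoop_mouth 0.68 213 201 [0.497 0.278 0.003]
scoop_mouth 0.61 415 193 [ 0.515 -0.241  0.146]
thermometer 0.72 457 193 [ 0.52  -0.347  0.138]
thermometer 0.59 486 186 [ 0.539 -0.42   0.139]
thermometer 0.53 465 161 [ 0.602 -0.371  0.134]
rack 0.66 427 202 [ 0.5   -0.284  0.101]
dish 0.79 307 156 [0.614 0.024 0.079]
eyelet 0.8 297 182 [0.545 0.047 0.073]
hotplate 0.85 293 182 [0.545 0.058 0.075]
hotplate 0.74 211 200 [0.499 0.283 0.005]
vial1 0
[... 435 characters left out ...]
 0.256 0.017]
scoop_grip 0.5 246 266 [ 0.522 -0.37   0.152]
scoop_mouth 0.65 360 180 [0.45  0.309 0.002]
thermometer 0.77 248 265 [ 0.523 -0.365  0.151]
thermometer 0.63 234 294 [ 0.543 -0.436  0.126]
thermometer 0.62 271 296 [ 0.618 -0.387  0.123]
needle 0.52 357 210 [0.587 0.059 0.077]
needle 0.4 264 259 [ 0.519 -0.308  0.121]
needle 0.38 263 274 [ 0.539 -0.335  0.1  ]
needle 0.24 329 196 [0.443 0.101 0.046]
rack 0.6 266 276 [ 0.516 -0.308  0.05 ]
dish 0.7 355 211 [0.587 0.046 0.081]
eyelet 0.74 264 257 [ 0.519 -0.306  0.128]
hotplate 0.89 363 227 [ 0.654 -0.015  0.09 ]
hotplate 0.67 264 277 [ 0.542 -0.336  0.091]
vial1 0.6 350 168 [0.384 0.337 0.021]
vial1 0.57 328 199 [0.437 0.104 0.028]
```

View pics/top0.png

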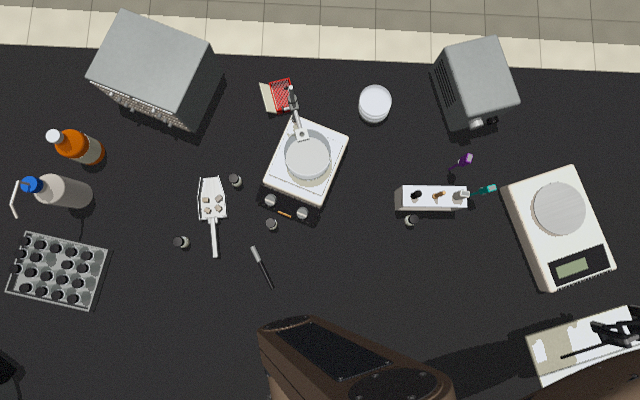

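View pics/scene0.png

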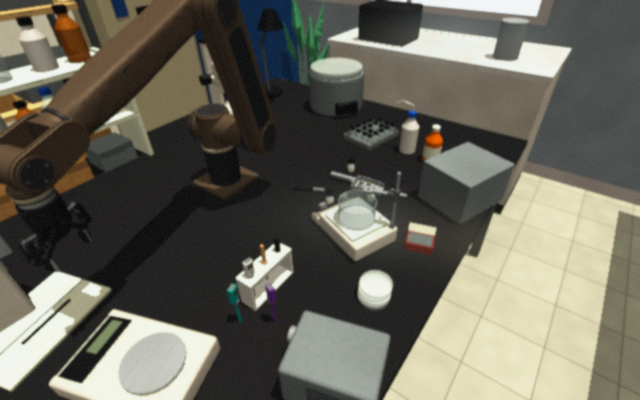

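The top view shows the scoop with its four chips at (212,205), handle running down to (214,255). The hotplate and dish are at (305,157), with the eyelet at about (302,135) and the rod at about (294,95). The rack is at (432,197), holding a dropper (415,195), a needle (438,194) and a white head (462,195).

Candidates for the thermometer are the white head (462,195), turquoise (486,188) and purple (465,160). I choose the white head in the rack and will check it in a crop.

Run:
```python
from h import *
z=np.load('top0.npz');im,d,K,C=[z[k] for k in ('im','d','K','C')];p=cloud(d,K,C)
X,Y,Z=p[...,0],p[...,1],p[...,2]
def rect(m,n):
    m=m&np.isfinite(Z);
    k,l,s,c=cv2.connectedComponentsWithStats(m.astype(np.uint8),connectivity=8)
    b=1+np.argmax(s[1:,4]);q=p[l==b];r=cv2.minAreaRect((q[:,:2]*1000).astype(np.float32));print(n,len(q),np.round(r[0]),np.round(r[1]),round(r[2],1),'z',np.round(np.percentile(q[:,2],[5,50,95]),3));return q
box=lambda a,b,c,e:(X>a)&(X<b)&(Y>c)&(Y<e)
rect(box(.4,.85,-.15,.2)&(Z>.045)&(Z<.2),'hotplate housing')
rect(box(.4,.62,-.45,-.2)&(abs(Z-.1)<.008),'racktop')
hsv=cv2.cvtColor(im,cv2.COLOR_RGB2HSV)
br=(hsv[...,2]>90)
q=rect(box(.3,.65,.21,.36)&(br)&(Z<.045),'scoop')
h=q[q[:,0]<q[:,0].min()+.10];print('handle',np.polyfit(h[:,0],h[:,1],1),q.min(0).round(3),q.max(0).round(3), 'mouth y', q[q[:,0]>q[:,0].max()-.01][:,1].mean())
# elevated: eyelet/arm/rod
m=box(.5,.85,-.1,.25)&(Z>.165)&(Z<.3);q=p[m];print(len(q));print(q[::max(1,len(q)//40)].round(3).tolist())
# rack things
m=box(.44,.62,-.46,-.2)&(Z>.115);k,l,s,c=cv2.connectedComponentsWithStats(m.astype(np.uint8))
for i in range(1,k):
    if s[i,4]>4:q=p[l==i];print(s[i,4],c[i].round(),np.median(q,0).round(3),q[:,2].max().round(3),np.median(im[l==i],0))
cv2.imwrite('pics/crops.png',np.hstack([cv2.resize(im[140:230,390:510],(560,420),interpolation=cv2.INTER_CUBIC)])[:,:,::-1])
```

```text
hotplate housing 5760 [589.  35.] [171. 252.] 69.4 z [0.055 0.074 0.147]
racktop 1142 [ 518. -304.] [ 55. 166.] 1.1 z [0.097 0.1   0.103]
scoop 1247 [455. 276.] [222.  82.] 9.5 z [-0.     0.004  0.029]
handle [0.17558985 0.19517682] [ 0.345  0.236 -0.004] [0.567 0.325 0.032] mouth y 0.28613590327465055
483
[[0.721, 0.064, 0.27], [0.718, 0.058, 0.271], [0.745, 0.081, 0.199], [0.715, 0.064, 0.262], [0.715, 0.065, 0.251], [0.713, 0.061, 0.246], [0.714, 0.059, 0.234], [0.722, 0.051, 0.21], [0.715, 0.065, 0.213], [0.713, 0.058, 0.213], [0.714, 0.051, 0.206], [0.711, 0.07, 0.198], [0.709, 0.065, 0.199], [0.705, 0.06, 0.203], [0.703, 0.056, 0.202], [0.7, 0.058, 0.203], [0.701, 0.07, 0.194], [0.694, 0.083, 0.203], [0.695, 0.055, 0.204], [0.698, 0.07, 0.188], [0.693, 0.081, 0.195], [0.693, 0.082, 0.188], [0.688, 0.053, 0.196], [0.681, 0.05, 0.197], [0.675, 0.053, 0.194], [0.669, 0.043, 0.198], [0.662, 0.045, 0.197], [0.655, 0.045, 0.196], [0.651, 0.042, 0.195], [0.648, 0.042, 0.197], [0.645, 0.042, 0.198], [0.643, 0.042, 0.197], [0.641, 0.044, 0.196], [0.638, 0.047, 0.198], [0.637, 0.042, 0.192], [0.635, 0.023, 0.194], [0.632, 0.026, 0.196], [0.63, 0.028, 0.196], [0.627, 0.028, 0.197], [0.626, 0.028, 0.193], [0.621, 0.044, 0.192]]
91 [467. 159.] [ 0.608 -0.375  0.138] 0.144 [118.  60. 141.]
93 [489. 188.] [ 0.535 -0.426  0.139] 0.144 [ 48. 162. 158.]
61 [417. 193.] [ 0.515 -0.245  0.146] 0.154 [33. 31. 32.]
46 [440. 193.] [ 0.516 -0.301  0.149] 0.17 [117.5  90.5  59. ]
121 [461. 194.] [ 0.516 -0.354  0.153] 0.159 [163. 163. 160.]
```

View pics/crops.png

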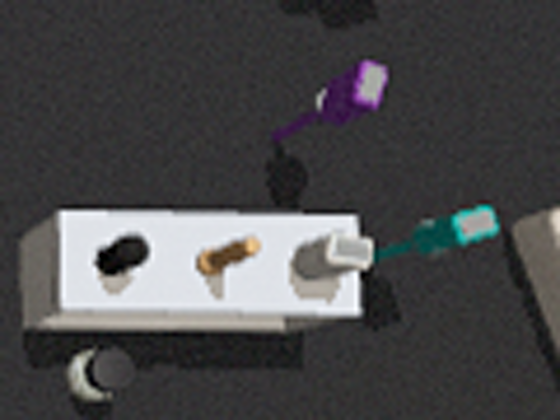

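The crop confirms the white box-shaped head at the right end of the rack. The purple and turquoise look-alikes stand outside the rack. Next I move round to the scoop.

Request:
carry_out(
  deltas=[0.049,-0.025,-0.027,0,0,0.045,0.098,-0.05,-0.054,0,0,0.09,0.147,-0.075,-0.081,0,0,0.135,0.196,-0.1,-0.108,0,0,0.18,0.245,-0.125,-0.135,0,0,0.225],
)

```text
time: 1.92
eef_pos: [0.4311, -0.4197, 0.3674]
tcp_rot: [0.997, 0.075, 0.0, 0.0]
contact_force: [0.4, -0.8, -0.3]
opening: 1.003
finger_force: 0.0
```

Request:
carry_out(
  deltas=[0.034,-0.048,0,0,0,0,0.067,-0.096,0,0,0,0,0.101,-0.144,0,0,0,0,0.134,-0.192,0,0,0,0,0.168,-0.24,0,0,0,0],
)

```text
time: 2.55
eef_pos: [0.5605, -0.1568, 0.3666]
tcp_rot: [0.997, 0.076, 0.0, 0.0]
contact_force: [1.3, -0.4, -0.0]
opening: 0.998
finger_force: 0.0
```

Request:
carry_out(
  deltas=[0.009,-0.057,0,0,0,0,0.017,-0.115,0,0,0,0,0.026,-0.172,0,0,0,0,0.035,-0.23,0,0,0,0,0.043,-0.287,0,0,0,0],
)

```text
time: 3.18
eef_pos: [0.5588, 0.1335, 0.3666]
tcp_rot: [0.997, 0.076, 0.0, 0.0]
contact_force: [-0.2, 0.4, 0.2]
opening: 0.999
finger_force: 0.0
```

Request:
carry_out(
  deltas=[-0.027,-0.04,0.02,0,0,0,-0.054,-0.08,0.042,0,0,0,-0.08,-0.12,0.065,0,0,0,-0.108,-0.158,0.085,0,0,0,-0.108,-0.158,0.085,0,0,0],
)

```text
time: 3.8
eef_pos: [0.4255, 0.2728, 0.2794]
tcp_rot: [0.997, 0.078, -0.002, 0.0]
contact_force: [-0.4, -0.7, 0.5]
opening: 1.003
finger_force: 0.0
```

Run:
```python
from h import *
print(np.round(ctrl.camera_model('wrist')['hand_eye'],3).tolist())
im,d,K,C=cam('wrist');s=ctrl.get_state();print(s['time'],s['eef_pos'].round(3),R.from_quat(s['tcp_rot']).as_matrix().round(3).tolist(),s['qpos'].round(2));save(im,'w1.png');np.savez('w1.npz',im=im,d=d,K=K,C=C)
```

```text
[[-0.0, -0.948, -0.318, 0.081], [1.0, -0.0, 0.0, -0.0], [-0.0, -0.318, 0.948, -0.142], [0.0, 0.0, 0.0, 1.0]]
3.85 [0.427 0.272 0.281] [[0.988, 0.154, -0.001], [0.154, -0.988, -0.001], [-0.001, 0.001, -1.0]] [ 0.37 -0.13  1.93 -0.    1.34  1.78]
```

View pics/w1.png

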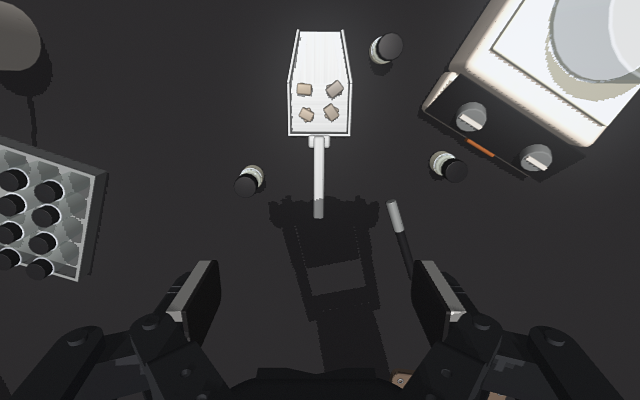

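The wrist view shows the handle from (318,137) to (318,217), with the pan above it holding four chips. The vials are at (250,180), (385,48) and (447,165), and a loose pen lies at (395,225).

Run:
```python
from h import *
z=np.load('w1.npz');im,d,K,C=[z[k] for k in ('im','d','K','C')];p=cloud(d,K,C)
h=p[150:212,314:323].reshape(-1,3);h=h[(h[:,2]>.02)&(h[:,2]<.04)]
print('handle z',np.median(h[:,2]),len(h))
c=h[:,:2].mean(0);v=np.linalg.svd(h[:,:2]-c)[2][0];v*=np.sign(v[0]);yaw=np.degrees(np.arctan2(v[1],v[0]));print(c,yaw)
tail=ray((318.5,217.5),.022,K,C);ml=ray((298,31),.003,K,C);mr=ray((341,31),.003,K,C);bl=ray((289,135),.022,K,C);br=ray((351,135),.022,K,C)
print('tail',tail.round(4),'mouth',((ml+mr)/2).round(4),'back',((bl+br)/2).round(4),np.linalg.norm(bl-br))
m=(ml+mr)/2;a=np.degrees(np.arctan2(*(m-tail)[1::-1]));print('yaw tail-mouth',a,np.linalg.norm((m-tail)[:2]))
u=np.array([np.cos(np.radians(a)),np.sin(np.radians(a))]);print('grip',m[:2]-.17*u, tail[:2]+.049*u)
for n,uv in dict(v1=(245,188),v2=(390,46),v4=(455,167)).items():print(n,p[uv[1],uv[0]].round(3))
s=ctrl.get_state();print(delta([*(m[:2]-.17*u),.006],(R.from_euler('z',a,degrees=True)*R.from_quat([1,0,0,0])).as_quat()))
```

```text
handle z 0.02820260132539476 555
[0.39390689 0.26474087] 9.085402200008835
tail [0.3435 0.256  0.022 ] mouth [0.5609 0.2895 0.003 ] back [0.4483 0.271  0.022 ] 0.07357846117622023
yaw tail-mouth 8.742832997610886 0.21993177964800165
grip [0.39288001 0.26361787] [0.39195905 0.26347624]
v1 [0.381 0.347 0.058]
v2 [0.551 0.217 0.058]
v4 [0.442 0.118 0.059]
(array([-0.0351,  0.0029,  0.2748]), array([0.0005, 0.0009, 0.0019]))
```

Request:
carry_out(
  deltas=[-0.012,0.001,0.06,0,0,0.001,-0.024,0.002,0.12,0,0,0.002,-0.035,0.003,0.18,0,0,0.002,-0.035,0.003,0.23,0,0,0.002,-0.035,0.003,0.275,0,0,0.002],
)

```text
time: 4.47
eef_pos: [0.396, 0.2626, 0.0055]
tcp_rot: [0.997, 0.074, 0.001, -0.0]
contact_force: [0.7, 0.6, -0.1]
opening: 0.997
finger_force: 0.0
```

Request:
carry_out(
  deltas=[0,0,0,0,0,0,0,0,0,0,0,0,0,0,0,0,0,0,0,0,0,0,0,0,0,0,0,0,0,0],
  grip=0,
  grip_force=80,
)

```text
time: 5.1
eef_pos: [0.3957, 0.2638, 0.0081]
tcp_rot: [0.997, 0.075, 0.002, -0.0]
contact_force: [-1.2, -0.2, 5.4]
opening: 0.129
finger_force: 79.8
```

Request:
carry_out(
  deltas=[0,0,0,0,0,0,0,0,0,0,0,0,0,0,-0.01,0,0,0,0,0,-0.025,0,0,0,0,0,-0.05,0,0,0],
)

```text
time: 5.72
eef_pos: [0.3931, 0.2628, 0.0564]
tcp_rot: [0.997, 0.075, -0.001, 0.0]
contact_force: [0.1, 0.1, -2.0]
opening: 0.132
finger_force: 78.8
```

Run:
```python
from h import *
im,d,K,C=cam('wrist');s=ctrl.get_state();print(s['time'],s['eef_pos'].round(4),R.from_quat(s['tcp_rot']).as_matrix().round(3).tolist(),s['qpos'].round(2));save(im,'w2.png')
```

```text
5.775 [0.3959 0.264  0.0603] [[0.989, 0.149, 0.004], [0.149, -0.989, 0.002], [0.005, -0.001, -1.0]] [0.37 0.07 2.18 0.   0.89 1.8 ]
```

View pics/w2.png

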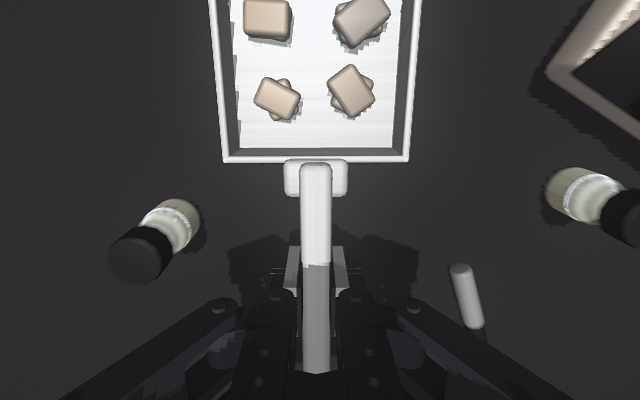

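The scoop is held level with all four chips in it (265,20; 362,20; 277,98; 350,90). Next: the dish centre from the stored top view.

Run:
```python
from h import *
from scipy.optimize import least_squares
z=np.load('top0.npz');im,d,K,C=[z[k] for k in ('im','d','K','C')];p=cloud(d,K,C)
q=p[(abs(p[...,2]-.145)<.006)&(np.hypot(p[...,0]-.61,p[...,1]-.027)<.09)]
f=least_squares(lambda a:np.hypot(q[:,0]-a[0],q[:,1]-a[1])-a[2],[.61,.027,.058],loss='soft_l1',f_scale=.003);print(len(q),f.x,q.min(0),q.max(0))
w=np.load('w1.npz');
c=f.x[:2];s=ctrl.get_state();r=R.from_quat(s['tcp_rot']).as_matrix()
M=np.array([*(c-.03*r[:2,0]),.158]);t=M-.167*r[:,0]-.003*r[:,2];print('M',M,'TCP',t,delta([s['eef_pos'][0],s['eef_pos'][1],.2]),delta([t[0],t[1],.2]),delta(t))
for a in (10,15,20,25,30,35,40,45,50):
    c_,s_=np.cos(np.radians(a)),np.sin(np.radians(a));print(a,np.round([.167*(1-c_)+.003*s_,.003*(1-c_)-.167*s_,-np.radians(a)],3))
```

```text
202 [0.60955633 0.02287977 0.05808758] [ 0.55053502 -0.035724    0.13901961] [0.66879068 0.08164861 0.14856527]
M [0.57989368 0.01839555 0.158     ] TCP [ 0.4147586  -0.00657189  0.16024333] (array([ 0.0006, -0.0002, -0.1397]), array([0., 0., 0.])) (array([-0.0212,  0.2702, -0.1401]), array([0., 0., 0.])) (array([-0.0214,  0.2702, -0.1003]), array([0., 0., 0.]))
10 [ 0.003 -0.029 -0.175]
15 [ 0.006 -0.043 -0.262]
20 [ 0.011 -0.057 -0.349]
25 [ 0.017 -0.07  -0.436]
30 [ 0.024 -0.083 -0.524]
35 [ 0.032 -0.095 -0.611]
40 [ 0.041 -0.107 -0.698]
45 [ 0.051 -0.117 -0.785]
50 [ 0.062 -0.127 -0.873]
```

Request:
carry_out(
  deltas=[0,0,-0.02,0,0,0,0,0,-0.05,0,0,0,0,0,-0.085,0,0,0,0,0,-0.12,0,0,0,0,0,-0.14,0,0,0],
)

```text
time: 6.4
eef_pos: [0.3947, 0.2634, 0.1986]
tcp_rot: [0.997, 0.075, 0.001, -0.0]
contact_force: [0.0, 0.8, -0.4]
opening: 0.131
finger_force: 78.8
```

Request:
carry_out(
  deltas=[0.002,0.015,0,0,0,0.06,0.006,0.045,0,0,0,0.19,0.011,0.077,0,0,0,0.34,0.016,0.11,0,0,0,0.5,0.02,0.137,0,0,0,0.62],
)

```text
time: 7.02
eef_pos: [0.4337, 0.1287, 0.1944]
tcp_rot: [0.972, -0.236, -0.001, 0.001]
contact_force: [0.7, 0.2, -1.4]
opening: 0.13
finger_force: 78.8
```

Run:
```python
from h import *
s=ctrl.get_state();h=np.array([.866,-.5,0]);c=np.array([.6096,.0229,0]);M=c-.03*h+[0,0,.158];t=M-.167*h+[0,0,.003]
print(s['time'],s['eef_pos'],s['qpos'].round(2),s['opening'],delta(t,(R.from_euler('z',-30,degrees=True)*R.from_quat([1,0,0,0])).as_quat()))
```

```text
7.025 [0.4337114  0.12868186 0.19443968] [ 0.06 -0.19  2.14 -0.    1.19  2.11] 0.13009086884296736 (array([0.0081, 0.004 , 0.0334]), array([0.0019, 0.0023, 0.0461]))
```

Request:
carry_out(
  deltas=[0.004,0.002,0.01,0,0,0.023,0.008,0.004,0.024,0,0,0.046,0.008,0.004,0.034,0,0,0.046,0.008,0.004,0.034,0,0,0.046],
)

```text
time: 7.52
eef_pos: [0.4385, 0.124, 0.1605]
tcp_rot: [0.967, -0.255, -0.002, 0.0]
contact_force: [0.5, -0.1, -1.3]
opening: 0.131
finger_force: 78.8
```

Request:
carry_out(
  deltas=[0.003,0,-0.029,0,-0.175,0,0.006,0,-0.043,0,-0.262,0,0.011,0,-0.057,0,-0.349,0,0.011,0,-0.057,0,-0.349,0,0.011,0,-0.057,0,-0.349,0],
)

```text
time: 8.15
eef_pos: [0.4489, 0.1185, 0.2188]
tcp_rot: [0.952, -0.251, -0.168, -0.044]
contact_force: [0.6, -1.3, -2.0]
opening: 0.131
finger_force: 78.8
```

Run:
```python
from h import *
im,d,K,C=cam('wrist');s=ctrl.get_state();r=R.from_quat(s['tcp_rot']).as_matrix();print(s['time'],s['eef_pos'].round(4),'mouth',s['eef_pos']+.167*r[:,0]+.003*r[:,2],s['qpos'].round(2),np.degrees(np.arcsin(-r[2,0])));
i2=cam('scene')[0];save(np.hstack([im[::1,::1][:, :440],cv2.resize(i2[140:270,290:440],(360,400))]),'w3.png')
```

```text
8.2 [0.4486 0.1186 0.2187] mouth [0.58426915 0.04174265 0.15881011] [-0.05 -0.01  1.96  0.16  1.51  2.01] 19.991724573703234
```

View pics/w3.png

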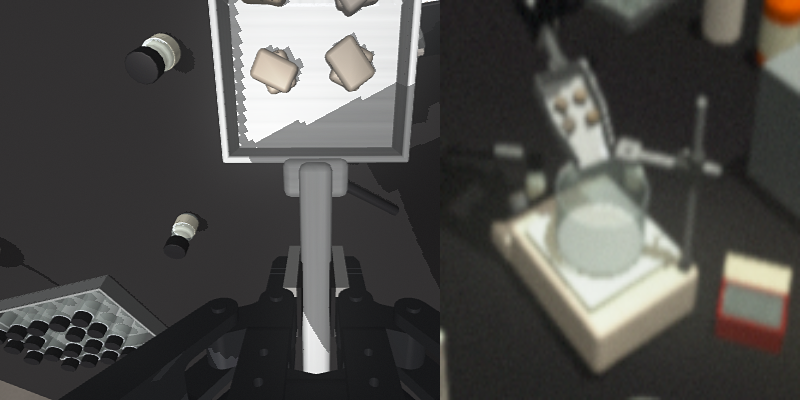

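At 20° the mouth is over the dish (right half: mouth at about (590,160), eyelet clear at (628,148)) and the chips have not slid yet. I keep tilting.

Request:
carry_out(
  deltas=[0.001,0,-0.015,0,-0.087,0,0.003,0,-0.029,0,-0.175,0,0.003,0,-0.029,0,-0.175,0,0.006,0,-0.043,0,-0.262,0,0.011,0,-0.057,0,-0.349,0],
)

```text
time: 8.88
eef_pos: [0.4745, 0.1041, 0.2692]
tcp_rot: [0.909, -0.239, -0.331, -0.087]
contact_force: [-0.1, -0.0, -0.7]
opening: 0.131
finger_force: 78.9
```

Request:
carry_out(
  deltas=[0.002,0,-0.021,0,-0.13,0,0.002,0,-0.021,0,-0.13,0,0.002,0,-0.021,0,-0.13,0,0.002,0,-0.021,0,-0.13,0],
)

```text
time: 9.38
eef_pos: [0.4875, 0.0967, 0.2841]
tcp_rot: [0.886, -0.233, -0.388, -0.102]
contact_force: [-1.2, 0.2, 0.3]
opening: 0.129
finger_force: 78.9
```

Run:
```python
from h import *
im,d,K,C=cam('wrist');s=ctrl.get_state();r=R.from_quat(s['tcp_rot']).as_matrix();print(s['time'],s['eef_pos'].round(4),'mouth',s['eef_pos']+.167*r[:,0]+.003*r[:,2],s['qpos'].round(2),np.degrees(np.arcsin(-r[2,0])),s['opening']);
i2=cam('scene')[0];save(np.hstack([im[::1,::1][:, :440],cv2.resize(i2[140:270,290:440],(360,400))]),'w4.png')
```

```text
9.425 [0.4877 0.0966 0.2842] mouth [0.58416917 0.04192385 0.15929393] [-0.15  0.25  1.67  0.29  1.99  1.95] 47.36464107065369 0.13263252607967266
```

View pics/w4.png

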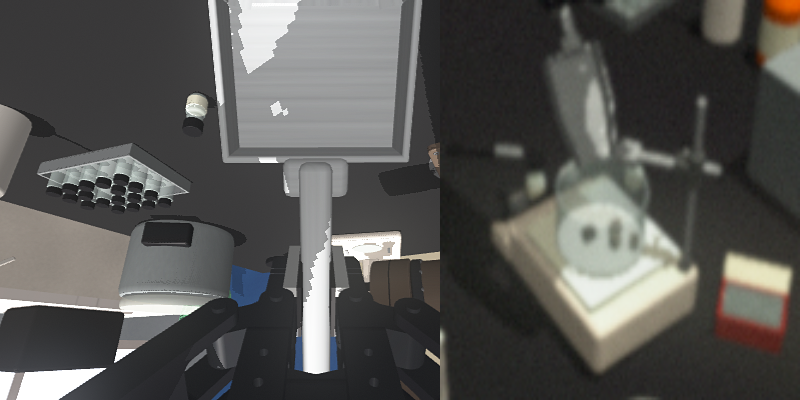

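The scoop is empty, and the chips show in the dish at about (588,235), (613,230), (618,245) and (635,240). I level the scoop and take it back.

Request:
carry_out(
  deltas=[0.002,0,0.029,0,0.175,0,0.009,0,0.057,0,0.349,0,0.021,0,0.084,0,0.524,0,0.037,0,0.108,0,0.698,0,0.052,0,0.124,0,0.827,0],
)

```text
time: 10.1
eef_pos: [0.4383, 0.1243, 0.1614]
tcp_rot: [0.967, -0.255, 0.002, -0.0]
contact_force: [0.3, -0.5, -0.4]
opening: 0.13
finger_force: 78.9
```

Request:
carry_out(
  deltas=[0,0,-0.025,0,0,0,-0.01,-0.01,-0.04,0,0,-0.07,-0.04,-0.035,-0.045,0,0,-0.24,-0.07,-0.065,-0.045,0,0,-0.42,-0.107,-0.1,-0.045,0,0,-0.6],
)

```text
time: 10.72
eef_pos: [0.3951, 0.2645, 0.2075]
tcp_rot: [0.999, 0.044, 0.0, -0.0]
contact_force: [0.5, 0.8, -0.5]
opening: 0.135
finger_force: 78.8
```

Run:
```python
from h import *
im,d,K,C=cam('top');save(im[130:240,200:360],'t2.png')
s=ctrl.get_state();print(s['time'],s['eef_pos'],s['qpos'].round(2),s['opening'],delta([.396,.264,.008],(R.from_euler('z',8.7,degrees=True)*R.from_quat([1,0,0,0])).as_quat()))
```

```text
10.775 [0.39285103 0.26919334 0.20745613] [ 0.38 -0.14  2.08  0.01  1.21  1.86] 0.1306659221269415 (array([0.0029, 0.0066, 0.1994]), array([-0.0059,  0.001 , -0.0546]))
```

Request:
carry_out(
  deltas=[0.002,0.003,0.05,0,0,-0.055,0.002,0.003,0.1,0,0,-0.055,0.002,0.003,0.15,0,0,-0.055,0.002,0.003,0.18,0,0,-0.055,0.002,0.003,0.192,0,0,-0.055],
)

```text
time: 11.4
eef_pos: [0.3962, 0.2602, 0.0132]
tcp_rot: [0.998, 0.069, -0.002, 0.0]
contact_force: [0.4, -0.5, -1.0]
opening: 0.133
finger_force: 78.9
```

Request:
carry_out(
  deltas=[0,0,0.003,0,0,0,0,0,0.006,0,0,0,0,0,0.007,0,0,0],
)

```text
time: 11.78
eef_pos: [0.399, 0.2611, 0.009]
tcp_rot: [0.998, 0.069, 0.001, -0.001]
contact_force: [0.4, 0.3, -0.9]
opening: 0.133
finger_force: 78.9
```

Request:
carry_out(
  deltas=[0,0,0.001,0,0,0,0,0,0.002,0,0,0,0,0,0.002,0,0,0],
)

```text
time: 12.15
eef_pos: [0.3987, 0.2611, 0.0078]
tcp_rot: [0.998, 0.069, -0.0, -0.0]
contact_force: [-5.3, -2.0, 11.7]
opening: 0.127
finger_force: 80.6
```

Request:
carry_out(
  deltas=[0,0,0,0,0,0,0,0,0,0,0,0,0,0,0,0,0,0,0,0,0,0,0,0,0,0,0,0,0,0],
  grip=100,
)

```text
time: 12.78
eef_pos: [0.3979, 0.2607, 0.0057]
tcp_rot: [0.998, 0.069, -0.001, -0.0]
contact_force: [-1.4, 0.5, -0.3]
opening: 1.002
finger_force: 0.0
```

Request:
carry_out(
  deltas=[0,0,-0.04,0,0,0,0,0,-0.1,0,0,0,0,0,-0.16,0,0,0,0,0,-0.22,0,0,0,0.02,0,-0.27,0,0,0],
)

```text
time: 13.4
eef_pos: [0.4176, 0.2635, 0.2786]
tcp_rot: [0.998, 0.07, 0.001, -0.001]
contact_force: [0.5, 0.2, -0.5]
opening: 1.001
finger_force: 0.0
```

Run:
```python
from h import *
im,d,K,C=cam('wrist');save(im,'w5.png');a=cam('top')[0][130:240,200:360]
s=ctrl.get_state();print(s['time'],s['eef_pos'],s['tcp_rot'],s['opening'])
b=im[:330,:];save(np.vstack([cv2.resize(b,(640,330)),cv2.resize(a,(384,264)).repeat(1,1) if 0 else np.pad(cv2.resize(a,(384,264)),((0,0),(0,256),(0,0)))]),'w5b.png')
```

```text
13.5 [0.42206578 0.264544   0.28368761] [ 0.99758329  0.06913578  0.00653761 -0.00225329] 0.9959948045695136
```

View pics/w5b.png

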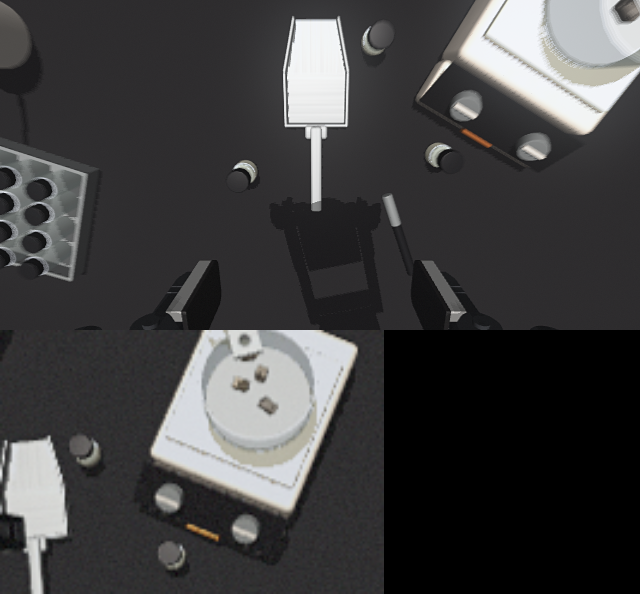

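The scoop is back on the bench right way up and empty, at (316,75) in the wrist view. Three chips are visible in the dish in the top view; the eyelet may hide the fourth. Next I look over the eyelet.

Request:
carry_out(
  deltas=[0.02,0.03,-0.03,0,0,0,0.055,0.075,-0.055,0,0,0,0.095,0.12,-0.07,0,0,0,0.13,0.165,-0.07,0,0,0,0.16,0.215,-0.07,0,0,0],
)

```text
time: 14.12
eef_pos: [0.6073, 0.0712, 0.3446]
tcp_rot: [0.998, 0.069, -0.001, -0.0]
contact_force: [0.2, 0.5, 0.4]
opening: 0.999
finger_force: 0.0
```

Request:
carry_out(
  deltas=[0.025,0.043,0,0,0,0,0.025,0.043,0,0,0,0,0.025,0.043,0,0,0,0],
)

```text
time: 14.5
eef_pos: [0.6365, 0.0337, 0.3444]
tcp_rot: [0.998, 0.069, -0.001, -0.001]
contact_force: [0.5, -0.3, -0.2]
opening: 1.0
finger_force: 0.0
```

Run:
```python
from h import *
im,d,K,C=cam('wrist');save(im,'w6.png');np.savez('w6.npz',im=im,d=d,K=K,C=C)
s=ctrl.get_state();print(s['time'],s['eef_pos'],s['tcp_rot'],s['qpos'].round(2))
p=cloud(d,K,C);print([(f['score'],f['uv'],p[int(f['uv'][1]),int(f['uv'][0])]) for f in ctrl.find_in('wrist','eyelet')],K.tolist())
```

```text
14.55 [0.63634284 0.03428397 0.34495977] [ 9.97564023e-01  6.97470455e-02 -1.00667368e-03 -5.97404837e-04] [-0.11  0.14  1.54  0.    1.46  1.33]
[(0.84, [298.5, 147.5], array([0.63991896, 0.05637846, 0.07851919]))] [[334.5303421104982, 0.0, 315.6527444677136], [0.0, 334.5303421104982, 195.50892687433097], [0.0, 0.0, 1.0]]
```

View pics/w6.png

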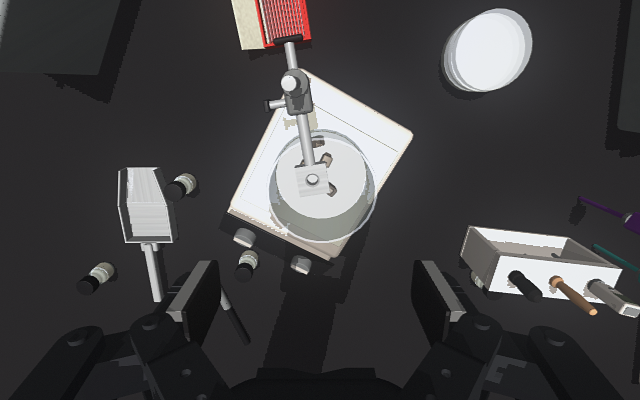

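The eyelet with its hole shows at (312,180), the rod at (291,84), and chips in the dish at (318,142), (328,158) and (331,188). The rack is at lower right.

Run:
```python
from h import *
z=np.load('w6.npz');im,d,K,C=[z[k] for k in ('im','d','K','C')];p=cloud(d,K,C)
sub=p[155:210,285:345];m=abs(sub[...,2]-.197)<.004
q=sub[m];r=cv2.minAreaRect((q[:,:2]*1e4).astype(np.float32));print('plate',len(q),np.round(r[0])/10,np.round(r[1])/10,r[2],np.median(q[:,2]))
g=cv2.cvtColor(im,cv2.COLOR_RGB2GRAY);a=cv2.resize(g[165:197,296:328],None,fx=8,fy=8,interpolation=cv2.INTER_CUBIC)
c=cv2.HoughCircles(a,cv2.HOUGH_GRADIENT,1,40,param1=80,param2=12,minRadius=28,maxRadius=70);print(c)
print(d[172:190,303:322:2].round(3))
for f in (c[0][:3] if c is not None else []):
    u=296+(f[0]+.5)/8-.5;v=165+(f[1]+.5)/8-.5;print(u,v,ray((u,v),.197,K,C))
t=p[75:92,282:302];t=t[(abs(t[...,2]-.27)<.005)];print('rod',t.mean(0),len(t))
k=cv2.resize(im[130:235,260:385],(750,630)[:2]);k=cv2.resize(k,(700,588));save(k,'w6c.png')
```

```text
plate 970 [638.9  38.3] [37.6 28. ] 17.370067596435547 0.19623304497392477
[[[132.5 119.5  42.9]
  [ 37.5  44.5  29.9]]]
[[0.298 0.298 0.299 0.298 0.299 0.299 0.298 0.298 0.299 0.299]
 [0.301 0.299 0.3   0.299 0.299 0.3   0.299 0.3   0.299 0.3  ]
 [0.299 0.3   0.298 0.301 0.3   0.301 0.3   0.298 0.3   0.3  ]
 [0.3   0.3   0.301 0.302 0.421 0.421 0.301 0.3   0.3   0.298]
 [0.299 0.299 0.3   0.421 0.423 0.422 0.422 0.3   0.3   0.301]
 [0.299 0.3   0.302 0.422 0.422 0.423 0.424 0.301 0.301 0.299]
 [0.301 0.301 0.423 0.422 0.422 0.423 0.423 0.422 0.3   0.299]
 [0.3   0.3   0.31  0.422 0.424 0.425 0.423 0.423 0.302 0.3  ]
 [0.302 0.301 0.308 0.423 0.424 0.422 0.424 0.308 0.302 0.302]
 [0.302 0.302 0.305 0.425 0.424 0.425 0.425 0.306 0.302 0.301]
 [0.302 0.303 0.304 0.309 0.426 0.425 0.311 0.303 0.302 0.301]
 [0.302 0.302 0.304 0.306 0.31  0.31  0.307 0.304 0.302 0.302]
 [0.303 0.303 0.302 0.304 0.305 0.307 0.305 0.302 0.302 0.303]
 [0.302 0.302 0.303 0.304 0.305 0.304 0.303 0.303 0.302 0.303]
 [0.302 0.302 0.303 0.301 0.304 0.305 0.303 0.304 0.304 0.304]
 [0.302 0.303 0.303 0.304 0.304 0.304 0.302 0.302 0.303 0.303]
 [0.303 0.305 0.304 0.304 0.305 0.304 0.304 0.304 0.304 0.303]
 [0.305 0.304 0.304 0.304 0.303 0.305 0.303 0.303 0.303 0.305]]
312.125 179.5 [0.6350931  0.03689127 0.197     ]
300.25 170.125 [0.64222217 0.04851979 0.197     ]
rod [0.71488041 0.06142725 0.26919903] 204
```

View pics/w6c.png

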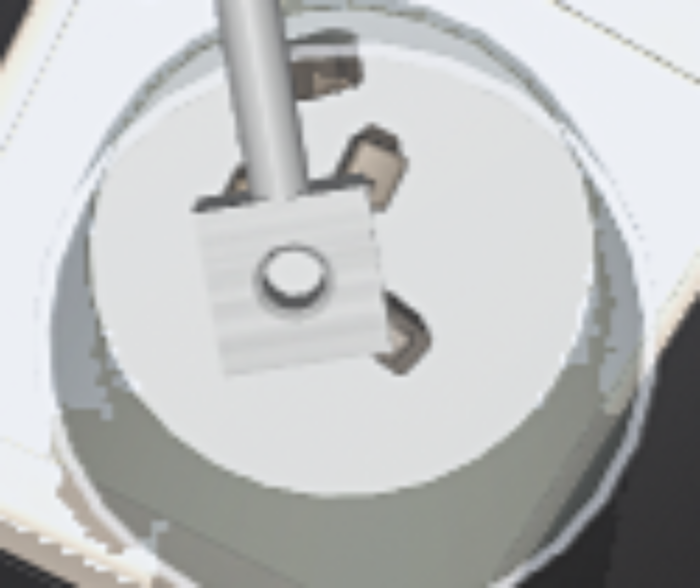

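All four chips are in the dish; the fourth peeks out by the arm at (237,180) in the crop. The eyelet hole is at world (0.635, 0.037), which fits its 84 mm distance from the rod. Now the rack.

Request:
carry_out(
  deltas=[-0.017,0.037,0,0,0,-0.143,-0.034,0.074,0,0,0,-0.286,-0.052,0.111,0,0,0,-0.429,-0.069,0.148,0,0,0,-0.572,-0.086,0.185,0,0,0,-0.715],
)

```text
time: 15.22
eef_pos: [0.5767, -0.1613, 0.3461]
tcp_rot: [0.909, 0.417, 0.0, -0.0]
contact_force: [-0.1, 0.1, 0.2]
opening: 0.997
finger_force: 0.0
```

Request:
carry_out(
  deltas=[-0.037,0.017,0,0,0,-0.143,-0.074,0.034,0,0,0,-0.286,-0.112,0.05,0.01,0,0,-0.429,-0.15,0.067,0.02,0,0,-0.572,-0.187,0.083,0.025,0,0,-0.715],
)

```text
time: 15.85
eef_pos: [0.5168, -0.3567, 0.3202]
tcp_rot: [0.705, 0.709, -0.0, -0.001]
contact_force: [0.3, 0.3, 0.2]
opening: 1.001
finger_force: 0.0
```

Request:
carry_out(
  deltas=[0,0,0,0,0,0],
)

```text
time: 15.98
eef_pos: [0.5162, -0.3579, 0.3198]
tcp_rot: [0.709, 0.706, -0.0, -0.001]
contact_force: [1.0, 1.0, -0.5]
opening: 0.996
finger_force: 0.0
```

Run:
```python
from h import *
im,d,K,C=cam('wrist');save(im,'w7.png');np.savez('w7.npz',im=im,d=d,K=K,C=C)
s=ctrl.get_state();print(s['time'],s['eef_pos'],s['tcp_rot'],s['qpos'].round(2))
p=cloud(d,K,C);X,Y,Z=p[...,0],p[...,1],p[...,2]
m=(abs(X-.517)<.03)&(abs(Y+.359)<.028)&(Z>.112)
q=p[m];print(len(q),q[:,2].max())
for lo,hi in ((.150,.162),(.11,.149)):
    t=q[(q[:,2]>lo)&(q[:,2]<hi)]
    if len(t)>5:r=cv2.minAreaRect((t[:,:2]*1e4).astype(np.float32));print(lo,len(t),np.array(r[0])/10,np.array(r[1])/10,r[2])
m=(abs(X-.517)<.05)&(abs(Y+.304)<.11)&(abs(Z-.1)<.006);r=cv2.minAreaRect((p[m][:,:2]*1e4).astype(np.float32));print('rack',np.array(r[0])/10,np.array(r[1])/10,r[2])
vs,us=np.where((abs(X-.517)<.03)&(abs(Y+.359)<.028)&(Z>.112));print(us.min(),us.max(),vs.min(),vs.max())
```

```text
16.025 [ 0.51687443 -0.35669642  0.32034654] [ 7.08335057e-01  7.05875939e-01  1.29764293e-04 -7.67756800e-04] [-0.77  0.13  1.6   0.    1.42 -0.76]
8200 0.40802292998633405
0.15 408 [ 515.36132812 -358.69951172] [23.74323883 16.50315857] 82.42701721191406
0.11 124 [ 511.82792969 -353.47041016] [24.10960541 13.02949829] 36.92819595336914
rack [ 514.18613281 -304.24379883] [ 54.15731812 165.48238525] 0.8846582174301147
182 459 154 399
```

View pics/w7.png

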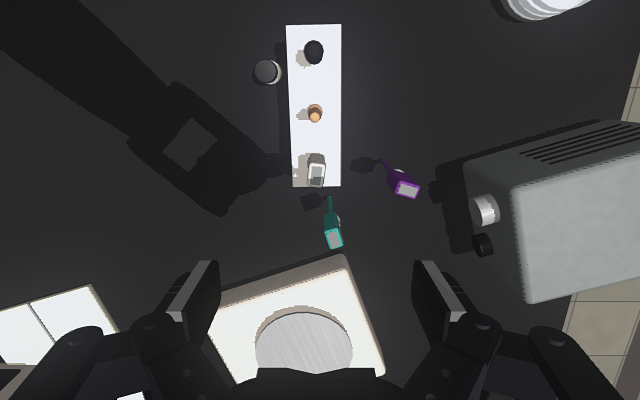

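The white display head is at (316,172), in the rack's right-end hole. Its top measures 24 x 16.5 mm at the expected hole position, so this is the thermometer. I go down to it with the fingers partly open.

Request:
carry_out(
  deltas=[-0.001,0,0.05,0,0,0.07,-0.002,-0.001,0.1,0,0,0.133,-0.002,-0.001,0.14,0,0,0.133,-0.002,-0.001,0.18,0,0,0.133,-0.002,-0.001,0.204,0,0,0.133],
  grip=55,
)

```text
time: 16.65
eef_pos: [0.5161, -0.3561, 0.1147]
tcp_rot: [0.753, 0.658, -0.0, -0.002]
contact_force: [0.1, 0.4, -0.2]
opening: 0.551
finger_force: 0.0
```

Request:
carry_out(
  deltas=[0,0,0,0,0,0,0,0,0,0,0,0,0,0,0,0,0,0,0,0,0,0,0,0],
  grip=0,
  grip_force=50,
)

```text
time: 17.15
eef_pos: [0.5165, -0.3595, 0.1178]
tcp_rot: [0.753, 0.658, -0.0, 0.001]
contact_force: [-0.4, 1.1, -1.0]
opening: 0.181
finger_force: 50.7
```

Run:
```python
from h import *
s=ctrl.get_state();print(s['time'],s['eef_pos'],R.from_quat(s['tcp_rot']).as_matrix().round(3).tolist(),s['qpos'].round(2),s['opening'],s['contact_force'])
```

```text
17.15 [ 0.51646698 -0.35946856  0.11784039] [[0.135, 0.991, 0.001], [0.991, -0.135, -0.001], [-0.001, 0.001, -1.0]] [-0.77  0.3   1.78 -0.    1.06 -0.63] 0.1814285375078643 [-0.41982075  1.11515698 -1.03676734]
```

Request:
carry_out(
  deltas=[0,0,-0.015,0,0,0,0,0,-0.055,0,0,0,0,0,-0.11,0,0,0,0,0,-0.17,0,0,0,0,0,-0.224,0,0,0],
)

```text
time: 17.77
eef_pos: [0.516, -0.3593, 0.3446]
tcp_rot: [0.753, 0.658, -0.0, 0.001]
contact_force: [0.3, -0.8, -0.0]
opening: 0.181
finger_force: 50.9
```

Request:
carry_out(
  deltas=[0.03,0.005,0,0,0,0.085,0.07,0.012,0,0,0,0.205,0.115,0.019,0,0,0,0.33,0.16,0.026,0,0,0,0.457,0.204,0.033,0,0,0,0.585],
)

```text
time: 18.4
eef_pos: [0.5764, -0.1602, 0.3421]
tcp_rot: [0.912, 0.411, 0.0, 0.0]
contact_force: [1.1, 0.0, -0.3]
opening: 0.18
finger_force: 50.9
```

Request:
carry_out(
  deltas=[0.038,-0.018,0,0,0,0.125,0.08,-0.037,0,0,0,0.255,0.12,-0.056,0,0,0,0.38,0.155,-0.073,0,0,0,0.5,0.179,-0.084,0,0,0,0.585],
)

```text
time: 19.02
eef_pos: [0.6313, 0.0302, 0.342]
tcp_rot: [0.991, 0.132, 0.0, -0.0]
contact_force: [1.0, -0.1, -0.4]
opening: 0.182
finger_force: 50.9
```

Request:
carry_out(
  deltas=[0,0,0,0,0,0,0,0,0,0,0,0],
)

```text
time: 19.27
eef_pos: [0.631, 0.0279, 0.3413]
tcp_rot: [0.991, 0.133, -0.0, 0.0]
contact_force: [0.5, -0.8, -0.1]
opening: 0.182
finger_force: 50.9
```

Run:
```python
from h import *
P=[]
for i in range(4):
    im,d,K,C=cam('wrist');s=ctrl.get_state();P.append(s['eef_pos'])
np.savez('w8.npz',im=im,d=d,K=K,C=C);print(np.array(P).round(4));e=np.mean(P,0)
r=R.from_quat(s['tcp_rot']).as_matrix();print(s['time'],r.round(3).tolist(),s['opening'],s['contact_force'])
he=np.array(ctrl.camera_model('wrist')['hand_eye'])
def px(t):
    c=np.linalg.inv(he)@[*t,1];return (c[0]/c[2]*K[0,0]+K[0,2],c[1]/c[2]*K[1,1]+K[1,2])
print('expected tip',px([0,0,.101]),'collar',px([0,0,.016]))
g=np.linalg.inv(np.r_[np.c_[r,e],[[0,0,0,1]]])@[.635,.037,.197,1];print('eyelet in tool',g[:3],px(g[:3]))
save(cv2.resize(im[100:330,200:440],(626,600)),'w8.png')
```

```text
[[0.631  0.0275 0.3412]
 [0.631  0.0274 0.341 ]
 [0.631  0.0274 0.3409]
 [0.631  0.0274 0.3408]]
19.475 [[0.965, 0.262, -0.001], [0.262, -0.965, 0.0], [-0.001, -0.001, -1.0]] 0.17501638046754933 [ 0.1678505  -0.00183893  0.09434525]
expected tip (np.float64(315.6860212544101), np.float64(195.33876982834303)) collar (np.float64(315.73364968459396), np.float64(246.82279429890954))
eyelet in tool [ 0.00645535 -0.00811505  0.14396833] (np.float64(306.4628919030022), np.float64(172.8985741112159))
```

View pics/w8.png

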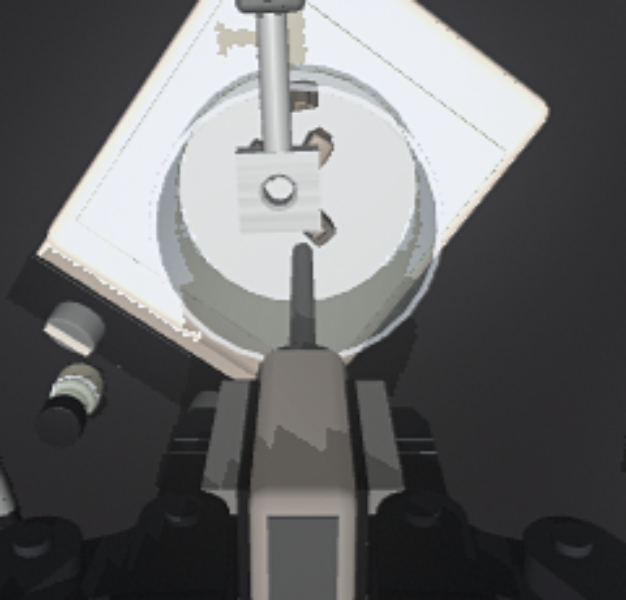

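The stem hangs straight, with its tip near (302,243) in the crop. The hole at (279,190) falls where I predicted. I measure the tip edge numerically.

Run:
```python
from h import *
z=np.load('w8.npz');im,d,K,C=[z[k] for k in ('im','d','K','C')];g=cv2.cvtColor(im,cv2.COLOR_RGB2GRAY)
print('col',g[186:200,314:318].tolist());
for v in (200,210,220):
    row=g[v,300:332].astype(int);w=np.where(row<np.mean([row.min(),row.max()]))[0]+300;print(v,w.min(),w.max(),row.tolist())
print('depth',d[186:200,315])
a=cv2.resize(g[160:185,295:320],None,fx=8,fy=8,interpolation=cv2.INTER_CUBIC)
hole=(d[160:185,295:320]>.35).astype(np.uint8);k,l,s,c=cv2.connectedComponentsWithStats(hole,connectivity=4)
print([(s[i].tolist(),(c[i]+[295,160]).round(2).tolist()) for i in range(1,k)])
```

```text
col [[212, 211, 212, 211], [210, 211, 211, 213], [209, 212, 175, 173], [224, 227, 151, 73], [223, 225, 230, 154], [224, 225, 227, 233], [229, 231, 233, 233], [164, 108, 96, 110], [88, 93, 93, 87], [93, 96, 97, 92], [94, 97, 97, 93], [94, 98, 96, 94], [95, 97, 97, 94], [95, 97, 96, 94]]
200 312 319 [222, 222, 222, 222, 222, 222, 222, 222, 222, 223, 226, 196, 104, 89, 95, 96, 96, 94, 88, 77, 220, 225, 222, 222, 221, 222, 222, 221, 221, 221, 221, 222]
210 312 319 [222, 222, 222, 221, 222, 222, 222, 222, 222, 223, 228, 164, 96, 90, 94, 95, 95, 93, 89, 76, 175, 223, 222, 221, 221, 222, 221, 221, 221, 221, 222, 222]
220 311 320 [148, 148, 148, 148, 148, 147, 148, 147, 147, 149, 152, 106, 89, 75, 74, 93, 96, 92, 91, 82, 105, 145, 149, 147, 147, 147, 147, 147, 147, 146, 145, 145]
depth [0.2991709  0.29833898 0.2993821  0.42422754 0.4253059  0.42432314
 0.42448136 0.25423583 0.2507171  0.25053868 0.2476745  0.24511154
 0.24326713 0.24211556]
[([7, 8, 10, 8, 66], [306.5, 171.61])]
```

Request:
carry_out(
  deltas=[0.004,-0.004,0,0,0,0,0.0068,-0.008,0.01,0,0,0,0.0068,-0.008,0.025,0,0,0,0.0068,-0.008,0.035,0,0,0,0.0068,-0.008,0.035,0,0,0],
)

```text
time: 20.1
eef_pos: [0.6348, 0.038, 0.3033]
tcp_rot: [0.991, 0.133, -0.002, -0.001]
contact_force: [0.2, -0.1, -0.3]
opening: 0.18
finger_force: 50.9
```

Request:
carry_out(
  deltas=[0,0,0.004,0,0,0,0,0,0.008,0,0,0,0,0,0.012,0,0,0,0,0,0.016,0,0,0,0,0,0.02,0,0,0],
)

```text
time: 20.72
eef_pos: [0.6355, 0.038, 0.2853]
tcp_rot: [0.991, 0.132, -0.0, -0.0]
contact_force: [-0.2, 0.7, -0.3]
opening: 0.181
finger_force: 50.9
```

Run:
```python
from h import *
for i in range(3):
    im,d,K,C=cam('wrist');s=ctrl.get_state()
r=R.from_quat(s['tcp_rot']).as_matrix();print(s['time'],s['eef_pos'].round(4),s['contact_force'].round(2),s['wrist_torque'].round(3))
g=r.T@(np.array([.635,.037,.197])-s['eef_pos']);print('eyelet in tool',g.round(4))
save(cv2.resize(im[120:320,220:420],(600,600)),'w9.png')
```

```text
20.875 [0.6354 0.038  0.2852] [ 0.42  0.6  -0.97] [0.033 0.017 0.023]
eyelet in tool [-0.0005  0.0009  0.0882]
```

Request:
carry_out(
  deltas=[0,0,0.01,0,0,0,0,0,0.022,0,0,0,0,0,0.036,0,0,0,0,0,0.05,0,0,0,0,0,0.062,0,0,0],
)

```text
time: 21.5
eef_pos: [0.6351, 0.038, 0.222]
tcp_rot: [0.991, 0.133, -0.001, -0.0]
contact_force: [1.1, 0.6, 0.3]
opening: 0.184
finger_force: 50.9
```

Request:
carry_out(
  deltas=[0,0,0.003,0,0,0,0,0,0.006,0,0,0,0,0,0.007,0,0,0,0,0,0.008,0,0,0,0,0,0.008,0,0,0],
)

```text
time: 22.12
eef_pos: [0.6356, 0.038, 0.2158]
tcp_rot: [0.991, 0.132, -0.0, -0.0]
contact_force: [-0.1, 0.8, -0.8]
opening: 0.182
finger_force: 50.9
```

Run:
```python
from h import *
s=ctrl.get_state();print(s['time'],s['eef_pos'].round(4),s['contact_force'].round(2),s['wrist_torque'].round(3))
```

```text
22.125 [0.6356 0.038  0.2158] [-0.09  0.8  -0.78] [ 0.02   0.02  -0.025]
```

Not seated yet, so I continue in 1 mm steps.

Request:
carry_out(
  deltas=[0,0,0.001,0,0,0,0,0,0.001,0,0,0,0,0,0.002,0,0,0,0,0,0.002,0,0,0],
)

```text
time: 22.62
eef_pos: [0.6357, 0.038, 0.2147]
tcp_rot: [0.991, 0.133, -0.0, -0.0]
contact_force: [-1.1, 0.5, 4.3]
opening: 0.182
finger_force: 51.6
```

Request:
carry_out(
  deltas=[0,0,0.0005,0,0,0,0,0,0.001,0,0,0,0,0,0.001,0,0,0],
)

```text
time: 23.0
eef_pos: [0.6357, 0.038, 0.2147]
tcp_rot: [0.991, 0.133, 0.0, -0.0]
contact_force: [-3.3, -0.5, 8.4]
opening: 0.181
finger_force: 52.1
```

Seated: about 8 N upward. I relax slightly, release, and rise.

Request:
carry_out(
  deltas=[0,0,-0.001,0,0,0,0,0,-0.0015,0,0,0],
)

```text
time: 23.25
eef_pos: [0.6357, 0.038, 0.2147]
tcp_rot: [0.991, 0.133, -0.0, -0.0]
contact_force: [-0.6, -0.9, 5.2]
opening: 0.18
finger_force: 51.7
```

Request:
carry_out(
  deltas=[0,0,0,0,0,0,0,0,0,0,0,0,0,0,0,0,0,0,0,0,0,0,0,0],
  grip=50,
)

```text
time: 23.75
eef_pos: [0.6354, 0.038, 0.2136]
tcp_rot: [0.991, 0.132, -0.001, -0.0]
contact_force: [-0.4, -1.2, -0.3]
opening: 0.504
finger_force: 0.0
```

Request:
carry_out(
  deltas=[0,0,-0.015,0,0,0,0,0,-0.04,0,0,0,0,0,-0.08,0,0,0,0,0,-0.13,0,0,0,-0.03,0,-0.16,0,0,0],
)

```text
time: 24.38
eef_pos: [0.6077, 0.0301, 0.3786]
tcp_rot: [0.991, 0.133, 0.002, 0.0]
contact_force: [-0.8, 1.0, -0.7]
opening: 0.498
finger_force: 0.0
```

Run:
```python
from h import *
for i in range(3): im,d,K,C=cam('wrist')
s=ctrl.get_state();print(s['time'],s['eef_pos'].round(4),s['contact_force'].round(2),s['opening'])
p=cloud(d,K,C);X,Y,Z=p[...,0],p[...,1],p[...,2];near=np.hypot(X-.635,Y-.037)<.03
for lo,hi in ((.248,.258),(.2,.206),(.194,.199)):
    t=p[near&(Z>lo)&(Z<hi)]
    if len(t)>8:r=cv2.minAreaRect((t[:,:2]*1e4).astype(np.float32));print(lo,len(t),np.array(r[0])/10,np.array(r[1])/10,r[2],t[:,2].max(),np.median(t[:,2]))
tm=near&(Z>.248)&(Z<.258);t=p[tm];A=np.c_[t[:,:2],np.ones(len(t))];print('top plane slope',np.linalg.lstsq(A,t[:,2],rcond=None)[0])
# chips & all else, vs first top view
im2,d2,K2,C2=cam('top');p2=cloud(d2,K2,C2);z=np.load('top0.npz')
for q in ('vial1','thermometer','scoop','chip1','dish'):
    print(q,[(round(f['score'],2),[int(a) for a in f['uv']],p2[int(f['uv'][1]),int(f['uv'][0])].round(3).tolist()) for f in ctrl.find_in('top',q)[:5]])
q=p2[(abs(p2[...,2]-.145)<.006)&(np.hypot(p2[...,0]-.61,p2[...,1]-.027)<.09)]
from scipy.optimize import least_squares
print('dish',least_squares(lambda a:np.hypot(q[:,0]-a[0],q[:,1]-a[1])-a[2],[.61,.027,.058],loss='soft_l1',f_scale=.003).x,len(q))
m=(p2[...,0]>.44)&(p2[...,0]<.62)&(p2[...,1]>-.46)&(p2[...,1]<-.2)&(p2[...,2]>.115);k,l,s_,c=cv2.connectedComponentsWithStats(m.astype(np.uint8))
for i in range(1,k):
    if s_[i,4]>4:print(s_[i,4],np.median(p2[l==i],0).round(3),np.median(im2[l==i],0))
```

```text
24.525 [0.6071 0.0299 0.3786] [-0.41  0.07 -0.61] 0.5001751632738112
0.248 539 [634.35776367  37.65273438] [23.74643555 15.91844025] 15.545187950134277 0.25418768327182306 0.2522680465535894
0.194 476 [642.3140625   39.23300171] [44.53560181 27.63208008] 15.433731079101562 0.19827747550954616 0.19617288539040967
top plane slope [-0.00406471 -0.01344542  0.25516429]
vial1 [(0.64, [179, 243], [0.38, 0.341, 0.06]), (0.36, [207, 192], [0.521, 0.296, 0.003])]
thermometer [(0.61, [485, 184], [0.571, -0.486, -0.005]), (0.39, [431, 200], [0.506, -0.295, 0.101])]
scoop []
chip1 []
dish [(0.68, [325, 164], [0.595, -0.024, 0.078])]
dish [0.6166256  0.03245481 0.06973293] 24
97 [ 0.608 -0.375  0.137] [107.  47. 126.]
90 [ 0.535 -0.427  0.139] [ 41.  155.  150.5]
61 [ 0.515 -0.246  0.146] [31. 30. 30.]
47 [ 0.516 -0.3    0.149] [114.  91.  58.]
```

The head top is at z 0.2525 (expected 0.253), level and centred on the eyelet. The dropper and needle have not moved. I hand in.

```bash
python3 -c "
from plant import ctrl
print(ctrl.sign_off())"
```

```text
the job is handed in; nothing more can be done
None
```

The job is handed in at about 25 s, with all four chips in the dish, the scoop back on the bench right way up, and the thermometer seated level on the eyelet. The final top view was partly blocked by the arm, so I did not re-measure the dish and vials at the end, and I viewed 12 pictures, two over the limit of 10.

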